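Load the rollers into a machinery skate and close its retaining bar

ROBOT

A 6-joint arm with a two-finger parallel gripper is mounted at the origin on the work surface. World frame = base frame: x ahead of the robot, y to its left, z up, the work surface at z = 0. Lengths are in m, angles in rad, forces in N, time in s.
With the tool pointing down it reaches from about 0.375 to 0.9 m from the base axis. Payload 3.1 kg.
Tool frame: the origin (TCP) lies where the fingers leave the gripper's body, on its centre line; the fingertips stand 70 mm ahead of it and the grasp point (between the pads) lies 51 mm ahead of it (ctrl.tips_ahead is the distance from the TCP to the fingertips, in m); z points along the fingers, y is the direction in which the jaws open and shut (so a half turn about z gives the same grasp; the last joint's range is limited). The gripper opens to 87 mm and grips with 3 to 60 N. Pads are 19 mm wide; open, the fingers measure 117 mm over their backs; the gripper's body (75 mm by 190 mm) begins 51 mm behind the grasp point.
Start: joints at [-1.379, 0.527, 1.433, -0, 1.181, -0.178], TCP at [0.226, -0.583, 0.292] pointing down, gripper open.
Joint ranges: [-3.08, 3.08], [-0.75, 2.2], [0.22, 2.44], [-1.43, 4.57], [0, 2.65], [-2.85, 2.85]. Speed limits (rad/s): [2.79, 2.79, 3.14, 3.14, 3.14, 3.14].

INTERFACE

Orientations are given as [roll, pitch, yaw] about the fixed x, y, z axes, in that order (R = Rz(yaw) Ry(pitch) Rx(roll)).
In Python, from workcell import ctrl, imaging, order gives the robot as it stands.
- The arm moves only by the tool carry_out, never from a script. Its argument "increments" is text: rows parted by semicolons, each of 7 numbers parted by spaces: the closure, from 0 (fully open) to 1 (shut), then the shift along the tool's x, y, z in mm, then the turn, a rotation vector about the tool's x, y, z in degrees. In form: fingers tx ty tz ax ay az; .... A call has 1 to 20 rows; each row shifts and turns the commanded pose from where the row before left it, along the tool's axes as they then stand; what a row does not reach is not made up. A row lasts 1/12 s, in which the tool goes at most 41.7 mm and 7.16 degrees, less where a joint would pass 70% of its speed; a pose out of reach is approached as far as the arm can. A call with a gripper value outside its range is refused whole. The fingers move at their own pace and stop on an object; the grip force is fixed at half the most. Time passes only in rows, so rows that do not move let the fingers close. It gives the time, the measured TCP pose, the force and the opening at its end, in the units of the state.
- ctrl.get_state(): the state, without advancing time (a new reading comes with each control period).
- imaging.read_camera(name): name is "scene" or "top" or "wrist"; returns the picture (480x640x3 uint8, red, green, blue); there is no depth.
- imaging.camera_model(name): a dict with "camera_matrix" (3x3 intrinsics, pixels), "origin" and "orientation" of the camera in the world. Camera axes: x right, y up, looking along -z (the intrinsics and any distortion apply to the point x, -y, -z); pixel columns grow to the right and rows downward; lengths in m; the calibration is good to about 2 mm. A picture is of the moment at which its call begins: read the wrist's pose just before it. camera_model takes no time and is no camera call; for the wrist camera it gives the pose at the moment of the call.
- order.sign_off(): hands the job in, once; it reports no verdict.
The state is a dict: "t": time; "q": joint angles; "joint_vel": joint speeds; "tau": joint torques, N m; "tcp_pos": TCP position; "orientation": TCP orientation; "ft_force": force on the tool from outside, world axes, zero at the start; "torque": the same for the moment, N m; "width": opening from 0.0 (shut) to 1.0 (fully open).
Only numpy, scipy, OpenCV 4.12 (cv2) and the standard library are available. Lean on these libraries where they do the work, as an engineer would, in place of code of your own. Each camera call takes 0.05 s, during which the arm holds its last target. There are 200 camera calls.

TASK

The machinery skate lies upside down on the bench with its three roller pockets empty. Drop the white rollers from the wooden rack into the pockets that match their length, the two long ones in the outer pockets and the short one in the middle, so that each lies fully down; then slide the steel retaining bar (the one with the upright post) across above the rollers until it reaches its stop. Leave the red tape roll and the black castor wheel on the bench where they are.

Things in the scene. Friction and masses are not known exactly. Their poses are not given: they have to be found in the camera images.
- skate: grey steel skate, fixed; deck 220 mm (x -65 to +155) by 290 mm (y), top 45 mm above the bench. Origin on the bench under the middle pocket; x points to the side to which the bar is slid open; pockets side by side along y. Side rails 16 mm wide at y -137 and +137 mm, x -20 to +155 mm, 66 mm high, carry the bar. A 28 mm high towing lug stands out 30 mm at -x
- pocket0 (a point): in the skate's deck: centre of a long outer pocket, at the place where the centre of a fully seated roller lies (43 mm above the bench, 2 mm below the deck's top face). Pocket 108 mm along the skate's x, 45 mm along y, floor 20 mm below this point. 75 mm from the skate's origin on its +y side; takes either long roller
- pocket1 (a point): in the skate's deck: centre of a short middle pocket, at the place where the centre of a fully seated roller lies (43 mm above the bench, 2 mm below the deck's top face). Pocket 78 mm along the skate's x, 45 mm along y, floor 20 mm below this point. Takes the short roller
- pocket2 (a point): in the skate's deck: centre of a long outer pocket, at the place where the centre of a fully seated roller lies (43 mm above the bench, 2 mm below the deck's top face). Pocket 108 mm along the skate's x, 45 mm along y, floor 20 mm below this point. 75 mm from the skate's origin on its -y side; takes either long roller
- keeper (a joint): retaining bar's slide in m: 0 = shut against its stop, bar lying across above all three rollers; it starts 0.060 to 0.085 open (slid to the skate's +x) and slides back along the skate's -x with about 2 N of friction; travel 0 to 0.10
- post (a point): on the axis of the bar's upright steel post (18 mm diameter, from 73 to 111 mm above the bench), 95 mm above the bench. The post stands in the middle of the bar; bar 30 mm wide (x), 290 mm long (y), 6 mm thick, underside 67 mm above the bench (4 mm over seated rollers); axes as the skate's
- rack: plywood stock rack, fixed: board 120 mm (x) by 235 mm (y), 12 mm thick, origin on the bench under its centre; three roller slots along its x at y = -75, 0 and +75 mm, each kept by four small wooden blocks, up to 22 mm above the bench, at 22 to 34 mm either side of the slot's middle
- roller_long_a: solid white nylon roller, cylinder 40 mm diameter, 100 mm long (its last 4 mm at each end stepped down to 33 mm diameter); origin at its centre, its x axis along its length (it may be rolled about x). Starts lying in any of the three slots of the wooden rack, its axis 32 mm above the bench. Same as roller_long_b
- roller_long_b: solid white nylon roller, cylinder 40 mm diameter, 100 mm long (its last 4 mm at each end stepped down to 33 mm diameter); origin at its centre, its x axis along its length (it may be rolled about x). Starts lying in any of the three slots of the wooden rack, its axis 32 mm above the bench. Same as roller_long_a
- roller_short: solid white nylon roller, cylinder 40 mm diameter, 70 mm long (its last 4 mm at each end stepped down to 33 mm diameter); origin at its centre, its x axis along its length (it may be rolled about x). Starts lying in any of the three slots of the wooden rack, its axis 32 mm above the bench. 
- tape: red tape roll standing on its side face (hole up), 80 mm diameter, 48 mm high, origin under its centre; leave alone
- wheel: black rubber castor wheel lying flat, 68 mm diameter, 28 mm high, origin under its centre; leave alone
There are look-alikes about, which are no part of the job. Leave any yellow look-alike of the roller_long_a alone.

How it is judged:
On the way, in this order (a step that is already met when the one before it is completed fails the run):
1. all three rollers lie fully down in pockets of their own length, the bar still open (horizontal distance between roller_short and pocket1 below 0.006 m and z of roller_short in the frame of pocket1 between -0.004 and 0.004 m and angle between the x axis of roller_short and the x axis of skate, either way round below 0.12 rad and ((horizontal distance between roller_long_a and pocket0 below 0.006 m and z of roller_long_a in the frame of pocket0 between -0.004 and 0.004 m and angle between the x axis of each of roller_long_a, roller_long_b and the x axis of skate, either way round below 0.12 rad and horizontal distance between roller_long_b and pocket2 below 0.006 m and z of roller_long_b in the frame of pocket2 between -0.004 and 0.004 m) or (horizontal distance between roller_long_a and pocket2 below 0.006 m and z of roller_long_a in the frame of pocket2 between -0.004 and 0.004 m and angle between the x axis of each of roller_long_a, roller_long_b and the x axis of skate, either way round below 0.12 rad and horizontal distance between roller_long_b and pocket0 below 0.006 m and z of roller_long_b in the frame of pocket0 between -0.004 and 0.004 m)) and value of joint keeper above 0.02 m), for 0.2 s.
2. the retaining bar is slid shut over them (value of joint keeper below 0.006 m), for 0.2 s.
At the end, for the whole second after the job is handed in: Both long rollers lie in the two outer pockets (either way round) and the short one in the middle pocket, each centre within 6 mm sideways and 4 mm in height of its seated place, along the pocket within 0.12 rad, at rest; the retaining bar is within 6 mm of its stop (horizontal distance between roller_short and pocket1 below 0.006 m and z of roller_short in the frame of pocket1 between -0.004 and 0.004 m and angle between the x axis of roller_short and the x axis of skate, either way round below 0.12 rad and ((horizontal distance between roller_long_a and pocket0 below 0.006 m and z of roller_long_a in the frame of pocket0 between -0.004 and 0.004 m and angle between the x axis of each of roller_long_a, roller_long_b and the x axis of skate, either way round below 0.12 rad and horizontal distance between roller_long_b and pocket2 below 0.006 m and z of roller_long_b in the frame of pocket2 between -0.004 and 0.004 m) or (horizontal distance between roller_long_a and pocket2 below 0.006 m and z of roller_long_a in the frame of pocket2 between -0.004 and 0.004 m and angle between the x axis of each of roller_long_a, roller_long_b and the x axis of skate, either way round below 0.12 rad and horizontal distance between roller_long_b and pocket0 below 0.006 m and z of roller_long_b in the frame of pocket0 between -0.004 and 0.004 m)) and value of joint keeper below 0.006 m and linear speed of each of roller_long_a, roller_long_b, roller_short below 0.02 m/s); the robot touches nothing.
It fails at once if the tape roll or the castor wheel is shifted by more than 30 mm (distance of any of tape, wheel from where it was at the start of the episode above 0.03 m).
It also fails if it takes over 72 s, if anything falls off the work surface, if the arm or the gripper's body presses on something with over 40 N, if the wrist force passes 120 N, or if a joint passes its speed limit or range.

## Working session

There is one attempt and no reset: what is moved stays moved. The work goes in short steps, Python scripts to look and compute and a tool call to move; the robot and the scene stay as the last step left them, time stands still between calls to the robot, and variables do not carry over. Pictures are saved under pics/ and viewed, about 8 in all and at most 12, crops included, and the job is handed in when it is done.

Besides the shell and the picture viewer there is one more tool, called after ">>>" as name(argument=value, ...), one argument or row to a line, values as JSON. carry_out: Moves the arm, as the interface text tells. Its arguments: {"type":"object","properties":{"increments":{"type":"string"}},"required":["increments"]}

```bash
mkdir -p pics
python3 - <<'E'
from workcell import ctrl, imaging
import cv2
print(ctrl.get_state())
for n in("top","scene"):
    m=imaging.camera_model(n);print(n,m)
    cv2.imwrite(f"pics/{n}0.png",imaging.read_camera(n)[:,:,::-1])
E
```

```text
{'t': 0.0, 'q': array([-1.37954272e+00,  5.28463736e-01,  1.43390382e+00, -1.87053983e-06,
        1.18142325e+00, -1.78497574e-01]), 'joint_vel': array([ 5.45287778e-04, -1.50070428e-03,  2.18974228e-05,  9.99268013e-04,
        1.96926903e-03,  1.08882634e-03]), 'tau': array([ 1.53655281e-03, -4.40042710e+01, -1.76595533e+01,  6.33904897e-02,
        5.82248729e-02, -1.62486795e-04]), 'tcp_pos': array([ 0.22577881, -0.58215924,  0.2912725 ]), 'orientation': array([-3.13942912e+00, -3.88583180e-04,  3.69751468e-01]), 'ft_force': array([ 0.42950927, -0.04906879, -0.52691476]), 'torque': array([0.00012613, 0.01955865, 0.02318933]), 'width': 0.9987045090366131}
top {'camera_matrix': array([[556.19270515,   0.        , 322.28666797],
       [  0.        , 556.19270515, 236.80582583],
       [  0.        ,   0.        ,   1.        ]]), 'origin': array([0.36072944, 0.0439107 , 1.3596691 ]), 'orientation': array([ 0.0655035 ,  0.02853604, -1.57409574])}
scene {'camera_matrix': array([[495.78156336,   0.        , 320.71054596],
       [  0.        , 495.78156336, 249.20317032],
       [  0.        ,   0.        ,   1.        ]]), 'origin': array([ 1.18705326, -0.13061687,  1.03533082]), 'orientation': array([ 0.67886426, -0.00193593,  1.32468471])}
```

View pics/top0.png

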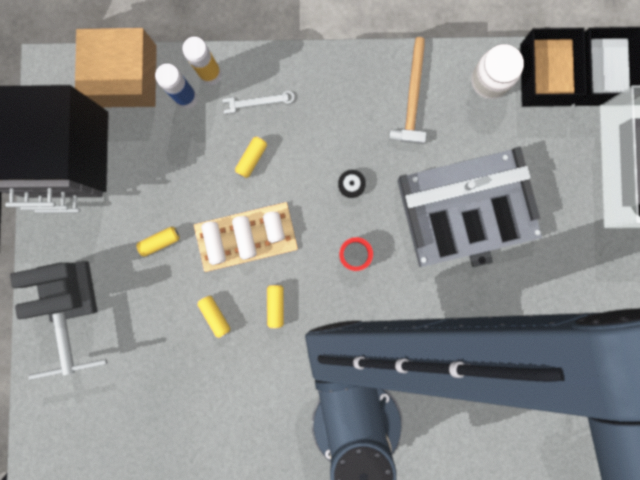

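View pics/scene0.png

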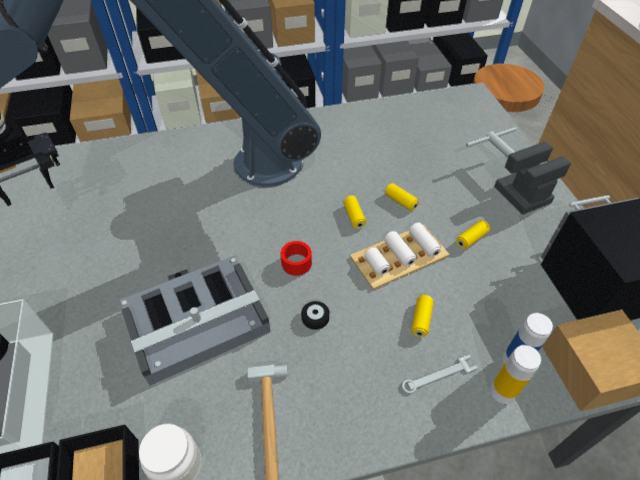

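Top view: the white rollers on the wooden rack are at about (213,243) long, (244,236) long and (274,227) short. Four yellow look-alikes lie around at (157,241), (251,157), (213,317) and (275,306), and are not to be used. The skate is at about (470,205) with the bar across it, the tape at (356,253) and the wheel at (351,183). The scene view agrees. Next are enlarged crops and masks.

```bash
cat > h.py <<'E'
import numpy as np, cv2
from scipy.spatial.transform import Rotation as R
from workcell import ctrl, imaging
def cast(m,uv,z):
    uv=np.atleast_2d(np.asarray(uv,float));K=m["camera_matrix"]
    d=np.c_[(uv[:,0]-K[0,2])/K[0,0],-(uv[:,1]-K[1,2])/K[1,1],-np.ones(len(uv))]
    d=R.from_euler("xyz",m["orientation"]).apply(d);o=np.asarray(m["origin"])
    return o+d*((z-o[2])/d[:,2])[:,None]
def proj(m,p):
    K=m["camera_matrix"];c=R.from_euler("xyz",m["orientation"]).inv().apply(np.atleast_2d(p)-m["origin"])
    return np.c_[K[0,2]+K[0,0]*c[:,0]/-c[:,2],K[1,2]-K[1,1]*c[:,1]/-c[:,2]]
def blobs(mask,amin):
    cs,_=cv2.findContours(mask.astype(np.uint8),cv2.RETR_EXTERNAL,cv2.CHAIN_APPROX_NONE)
    return [(cv2.minAreaRect(c),cv2.contourArea(c)) for c in cs if cv2.contourArea(c)>amin]
E
python3 - <<'E'
from h import *
out=[]
m=imaging.camera_model("top");im=cv2.imread("pics/top0.png")
hsv=cv2.cvtColor(im,cv2.COLOR_BGR2HSV)
a=np.zeros(im.shape[:2],bool);a[195:280,185:305]=1
for (r,A) in blobs((hsv[...,2]>165)&(hsv[...,1]<45)&a,80):
    b=cv2.boxPoints(r);P=cast(m,b,0.036);c=cast(m,r[0],0.036)[0]
    e=[np.linalg.norm(P[1]-P[0]),np.linalg.norm(P[2]-P[1])]
    d=P[1]-P[0] if e[0]>e[1] else P[2]-P[1]
    print("roller",np.round(r[0],1),c.round(4),np.round(e,3),"axis deg",np.degrees(np.arctan2(d[1],d[0])).round(1))
a[:]=0;a[165:265,400:545]=1
for (r,A) in blobs((hsv[...,2]<60)&a,80):
    b=cv2.boxPoints(r);P=cast(m,b,0.045);c=cast(m,r[0],0.045)[0]
    print("dark",np.round(r[0],1),A,c.round(4),np.round([np.linalg.norm(P[1]-P[0]),np.linalg.norm(P[2]-P[1])],3))
c1=cv2.resize(im[140:275,390:550],None,fx=5,fy=4.3,interpolation=cv2.INTER_CUBIC)
cv2.imwrite("pics/skate.png",cv2.resize(im[145:270,390:550],None,fx=4.7,fy=4.7,interpolation=cv2.INTER_CUBIC))
cv2.imwrite("pics/rack.png",cv2.resize(im[195:280,185:305],None,fx=5,fy=5,interpolation=cv2.INTER_CUBIC))
E
```

```text
roller [244.5 255.5] [0.4039 0.2676 0.036 ] [0.286 0.112] axis deg -90.3
roller [243.5 236.8] [0.4486 0.2703 0.036 ] [0.04  0.105] axis deg -166.9
roller [273.1 226.2] [0.4737 0.1992 0.036 ] [0.04  0.075] axis deg -167.0
roller [244.5 229.5] [0.4662 0.2679 0.036 ] [0.288 0.165] axis deg -90.4
dark [442.5 233.1] 593.5 [ 0.4544 -0.2022  0.045 ] [0.036 0.101]
dark [473.3 225.6] 402.0 [ 0.4718 -0.2746  0.045 ] [0.035 0.071]
dark [504.  218.3] 573.0 [ 0.4886 -0.3467  0.045 ] [0.034 0.102]
```

View pics/skate.png

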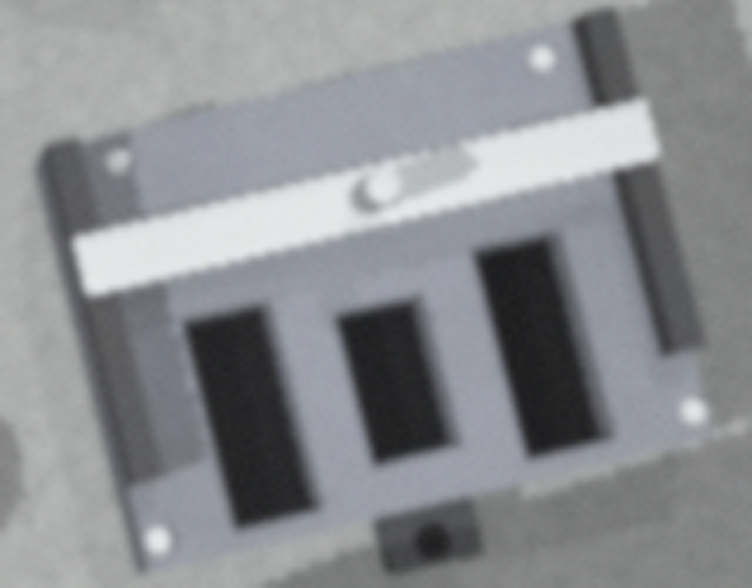

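View pics/rack.png

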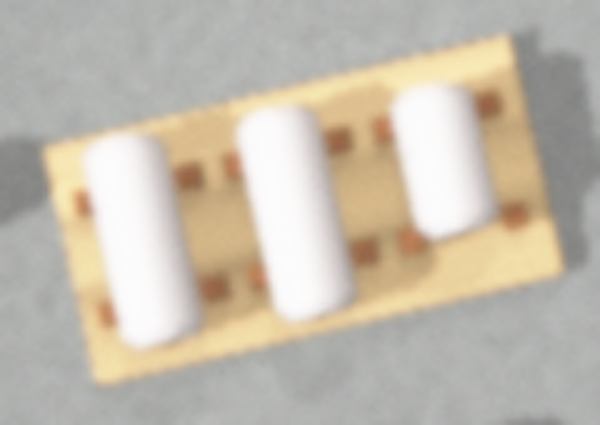

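Run:
```python
from h import *
m=imaging.camera_model("top");im=cv2.imread("pics/top0.png")
hsv=cv2.cvtColor(im,cv2.COLOR_BGR2HSV)
a=np.zeros(im.shape[:2],bool);a[197:277,188:302]=1
a=a&(hsv[...,1]<40)&(hsv[...,2]>185)
a=cv2.morphologyEx(a.astype(np.uint8),cv2.MORPH_OPEN,np.ones((5,5)))
for z in (.036,):
  for (r,A) in blobs(a,80):
    b=cv2.boxPoints(r);P=cast(m,b,z);c=cast(m,r[0],z)[0]
    e=[np.linalg.norm(P[1]-P[0]),np.linalg.norm(P[2]-P[1])]
    d=P[1]-P[0] if e[0]>e[1] else P[2]-P[1]
    print("roller",np.round(r[0],1),c.round(4),np.round(e,3),np.degrees(np.arctan2(d[1],d[0])).round(1))
k=lambda L:np.array(L)/4.7+[390,145]-.4
B=cast(m,k([(541,58),(118,160),(157,540),(692,411)]),.046)
print("bolts",B.round(4).tolist(),"centre",B.mean(0).round(4),[np.linalg.norm(B[i]-B[i-1]).round(3) for i in range(4)])
# +x: from bolts 2,3 (near) to 1,0
for i,j in((2,1),(3,0)): d=B[j]-B[i];print("x dir",np.degrees(np.arctan2(d[1],d[0])).round(2))
for i,j in((0,1),(3,2)): d=B[j]-B[i];print("y dir-90",np.degrees(np.arctan2(d[1],d[0])).round(2)-90)
# pockets' edges
Pk=[[(188,325),(268,305),(318,507),(237,527)],[(338,318),(415,299),(457,443),(377,463)],[(476,254),(557,235),(608,435),(528,455)]]
for p in Pk:
    Q=cast(m,k(p),.045);print("pocket",Q.mean(0).round(4),[np.linalg.norm(Q[i]-Q[i-1]).round(3) for i in range(4)])
Q=cast(m,k([(75,238),(645,99),(660,160),(90,296)]),.073);print("bar",Q.mean(0).round(4),[np.linalg.norm(Q[i]-Q[i-1]).round(3) for i in range(4)])
print("post top",cast(m,k([(382,186)]),.111))
```

```text
roller [212.4 242.3] [0.4358 0.345  0.036 ] [0.039 0.103] -168.9
roller [243.5 236.8] [0.4487 0.2703 0.036 ] [0.039 0.103] -167.2
roller [273.  226.3] [0.4736 0.1994 0.036 ] [0.04  0.073] -167.0
bolts [[0.6344, -0.3516, 0.046], [0.5842, -0.1387, 0.046], [0.3924, -0.1554, 0.046], [0.4556, -0.4219, 0.046]] centre [ 0.5167 -0.2669  0.046 ] [np.float64(0.192), np.float64(0.219), np.float64(0.193), np.float64(0.274)]
x dir 4.98
x dir 21.45
y dir-90 13.239999999999995
y dir-90 13.349999999999994
pocket [ 0.4545 -0.2043  0.045 ] [np.float64(0.104), np.float64(0.041), np.float64(0.104), np.float64(0.042)]
pocket [ 0.4718 -0.2763  0.045 ] [np.float64(0.075), np.float64(0.04), np.float64(0.075), np.float64(0.041)]
pocket [ 0.4895 -0.349   0.045 ] [np.float64(0.104), np.float64(0.042), np.float64(0.103), np.float64(0.041)]
bar [ 0.5596 -0.2569  0.073 ] [np.float64(0.03), np.float64(0.288), np.float64(0.031), np.float64(0.287)]
post top [[ 0.55960671 -0.25520414  0.111     ]]
```

Rollers measure 103 and 73 mm with the blur, so two long and one short as expected, with their axes at about 13°. The skate's yaw is about 13.4°. I will measure the skate more closely from the wrist camera on the way.

```bash
cat >> h.py <<'E'
def go(p,yaw):
    s=ctrl.get_state();T=R.from_euler("xyz",s["orientation"])
    dy=(R.from_euler("z",yaw,degrees=True)*R.from_euler("x",np.pi)) # goal orientation
    print("t",round(s["t"],2),"tcp",s["tcp_pos"].round(4),"rpy",np.degrees(s["orientation"]).round(2),"w",round(s["width"],3),"F",s["ft_force"].round(1),"q6",s["q"][5].round(2))
    print(" turn first (deg, tool):",(T.inv()*dy).as_rotvec(degrees=True).round(2)," then mm:",(dy.inv().apply(np.asarray(p)-s["tcp_pos"])*1e3).round(1))
E
python3 - <<'E'
from h import *
m=imaging.camera_model("wrist");s=ctrl.get_state();T=R.from_euler("xyz",s["orientation"])
print(m,T.inv().apply(m["origin"]-s["tcp_pos"]),(T.inv()*R.from_euler("xyz",m["orientation"])).as_matrix().round(3))
go([.45,-.27,.30],13.4)
E
```

```text
{'camera_matrix': array([[349.57440054,   0.        , 317.25157269],
       [  0.        , 349.57440054, 244.74034463],
       [  0.        ,   0.        ,   1.        ]]), 'origin': array([ 0.30097974, -0.55336737,  0.38297156]), 'orientation': array([-0.29757065,  0.00207479, -1.2006032 ])} [ 0.08053307  0.00010146 -0.09158167] [[ 0.     0.956  0.294]
 [ 1.    -0.     0.   ]
 [ 0.     0.294 -0.956]]
t 0.1 tcp [ 0.2258 -0.5822  0.2914] rpy [-1.7989e+02 -2.0000e-02  2.1190e+01] w 0.999 F [-0.8 -0.4  0.7] q6 -0.18
 turn first (deg, tool): [-0.11 -0.01  7.79]  then mm: [ 290.4 -251.8   -8.6]
```

>>> carry_out(
  increments="0.3 0 0 0 0 0 3.9; 0.3 0 0 0 0 0 3.9; 0.3 29 -25 0 0 0 0; 0.3 29 -25 0 0 0 0; 0.3 29 -25 0 0 0 0; 0.3 29 -25 0 0 0 0; 0.3 29 -25 0 0 0 0; 0.3 29 -25 0 0 0 0; 0.3 29 -25 0 0 0 0; 0.3 29 -25 0 0 0 0; 0.3 29 -25 0 0 0 0; 0.3 29 -25 0 0 0 0; 0.3 0 0 0 0 0 0; 0.3 0 0 0 0 0 0; 0.3 0 0 0 0 0 0",
)

```text
t: 1.35
tcp_pos: [0.4501, -0.2723, 0.2921]
orientation: [3.142, 0.001, 0.235]
ft_force: [1.1, -1.1, -1.2]
width: 0.697
```

Run:
```python
from h import *
go([.40,.22,.28],13)
m=imaging.camera_model("wrist");im=imaging.read_camera("wrist")[:,:,::-1].copy();cv2.imwrite("pics/w1.png",im)
import pickle;pickle.dump(m,open("w1.pkl","wb"))
```

```text
t 1.35 tcp [ 0.4501 -0.2723  0.2921] rpy [1.7999e+02 4.0000e-02 1.3450e+01] w 0.697 F [ 1.1 -1.1 -1.2] q6 0.58
 turn first (deg, tool): [0.01 0.04 0.45]  then mm: [  62.  -491.    12.1]
```

View pics/w1.png

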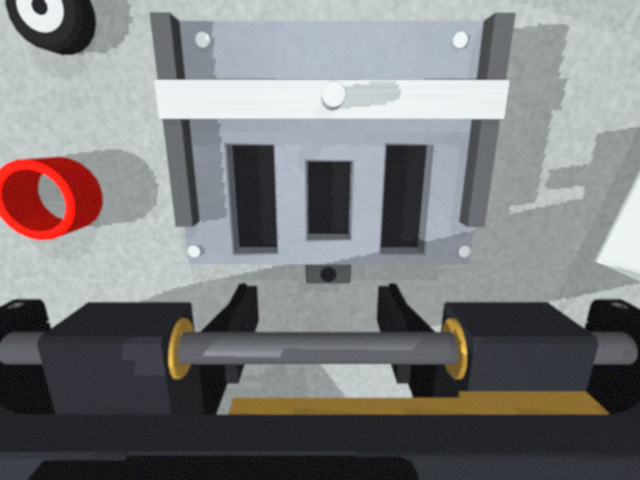

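The wrist view is clear: pockets at (252,197), (329,199) and (406,197), bar post at (333,95), wheel and tape to the left.

```bash
cat >> h.py <<'E'
def contours_on(m,mask,z,amin):
    cs,_=cv2.findContours(mask.astype(np.uint8),cv2.RETR_EXTERNAL,cv2.CHAIN_APPROX_NONE)
    for c in cs:
        if cv2.contourArea(c)<amin: continue
        P=cast(m,c[:,0],z)[:,:2];(x,y),s,a=cv2.minAreaRect((P*1000).astype(np.float32))
        if s[0]<s[1]: a+=90
        print(" px",c[:,0].mean(0).round(0),"centre mm",np.round([x,y],1),"size",np.round(sorted(s),1),"long axis",round((a+45)%180-45,1))
E
python3 - <<'E'
from h import *
import pickle
m=pickle.load(open("w1.pkl","rb"));im=cv2.imread("pics/w1.png");g=im.max(2)
a=np.zeros(g.shape,bool);a[130:258,200:455]=1
for th in (85,100,115):print("th",th);contours_on(m,(g<th)&a,.045,500)
a[:]=0;a[70:125,150:515]=1
print("bar");contours_on(m,(g>205)&a,.073,500)
a[:]=0;a[20:265,180:480]=1;a[75:125]=0
B=[]
for r,A in blobs((g>200)&a,20):print(r[0],A,cast(m,r[0],.046).round(4))
print("post row",g[95,310:360])
E
```

```text
th 85
 px [328. 197.] centre mm [ 475.1 -277.8] size [40.1 70.5] long axis 13.2
 px [403. 197.] centre mm [ 492.2 -350.5] size [ 42.9 101.8] long axis 13.5
 px [254. 196.] centre mm [ 458.7 -206.3] size [41.9 99.6] long axis 13.5
th 100
 px [329. 198.] centre mm [ 473.8 -277.8] size [41.8 74.9] long axis 14.0
 px [403. 202.] centre mm [ 490.  -348.9] size [ 42.7 107.1] long axis 16.5
 px [253. 200.] centre mm [ 456.  -206.4] size [ 43.3 105. ] long axis 13.4
th 115
 px [328. 199.] centre mm [ 473.4 -278.1] size [42.3 75.6] long axis 13.5
 px [403. 199.] centre mm [ 490.  -349.5] size [ 43.8 109. ] long axis 16.5
 px [252. 198.] centre mm [ 456.4 -206.1] size [ 44.2 105.9] long axis 13.4
bar
 px [327.  98.] centre mm [ 560.9 -256. ] size [ 32.1 292. ] long axis 103.6
(464.0, 251.0) 54.5 [[ 0.4557 -0.4245  0.046 ]]
(181.20001220703125, 255.1000213623047) 27.5 [[ 0.3844 -0.1456  0.046 ]]
(193.00001525878906, 251.00001525878906) 110.0 [[ 0.3916 -0.1567  0.046 ]]
(298.64605712890625, 174.03370666503906) 20.5 [[ 0.4918 -0.2443  0.046 ]]
(341.2884521484375, 67.94232177734375) 37.5 [[ 0.5896
[... 374 characters left out ...]
[[ 0.614  -0.2973  0.046 ]]
(202.22413635253906, 39.18965148925781) 130.0 [[ 0.5835 -0.1394  0.046 ]]
(459.5, 39.0) 186.0 [[ 0.6349 -0.3534  0.046 ]]
(282.0911865234375, 40.31470489501953) 38.5 [[ 0.5986 -0.206   0.046 ]]
(313.12164306640625, 38.2702751159668) 80.5 [[ 0.6063 -0.2315  0.046 ]]
(350.4511413574219, 46.83283996582031) 862.5 [[ 0.6074 -0.2642  0.046 ]]
(368.76116943359375, 30.88083839416504) 169.0 [[ 0.6227 -0.2762  0.046 ]]
(294.0, 25.5) 28.0 [[ 0.6118 -0.2135  0.046 ]]
post row [245 245 244 245 244 244 244 244 245 245 239 231 235 244 247 247 248 248
 248 247 247 248 249 248 247 246 245 246 247 246 246 245 246 241 232 215
 206 208 208 209 209 209 208 209 210 211 211 206 210 208]
```

>>> carry_out(
  increments="0.3 7.6 -38 0 0 0 0; 0.3 7.6 -38 0 0 0 0; 0.3 7.6 -38 0 0 0 0; 0.3 7.6 -38 0 0 0 0; 0.3 7.6 -38 0 0 0 0; 0.3 7.6 -38 0 0 0 0; 0.3 7.6 -38 0 0 0 0; 0.3 7.6 -38 0 0 0 0; 0.3 7.6 -38 0 0 0 0; 0.3 7.6 -38 0 0 0 0; 0.3 7.6 -38 0 0 0 0; 0.3 7.6 -38 0 0 0 0; 0.3 7.6 -38 0 0 0 0; 0.3 7.6 -38 0 0 0 0; 0.3 0 0 0 0 0 0; 0.3 0 0 0 0 0 0; 0.3 0 0 0 0 0 0",
)

```text
t: 2.82
tcp_pos: [0.4309, 0.2685, 0.292]
orientation: [3.141, 0.001, 0.232]
ft_force: [0.4, -0.9, -0.4]
width: 0.7
```

Run:
```python
from h import *
m=imaging.camera_model("wrist");im=imaging.read_camera("wrist")[:,:,::-1].copy();cv2.imwrite("pics/w2.png",im)
go([.4737,.1994,.13],13)
hsv=cv2.cvtColor(im,cv2.COLOR_BGR2HSV);a=np.zeros(im.shape[:2],bool);a[60:275,150:520]=1
for s,v in((30,150),(40,130),(45,170)):
  k=((hsv[...,1]<s)&(hsv[...,2]>v)&a).astype(np.uint8)
  k=cv2.morphologyEx(k,cv2.MORPH_OPEN,np.ones((5,5)));print(s,v);contours_on(m,k,.036,1000)
```

```text
t 2.87 tcp [0.4309 0.2681 0.292 ] rpy [1.7996e+02 5.0000e-02 1.3250e+01] w 0.702 F [-0.   0.5 -0.5] q6 1.68
 turn first (deg, tool): [0.04 0.05 0.25]  then mm: [ 26.3  76.6 162. ]
30 150
 px [395. 195.] centre mm [471.6 198. ] size [39.4 72.1] long axis 13.4
 px [319. 177.] centre mm [477.4 262.1] size [205.7 390.3] long axis 103.3
40 130
 px [330. 165.] centre mm [477.4 262.1] size [205.7 390.3] long axis 103.3
45 170
 px [395. 194.] centre mm [471.6 198.1] size [40.1 72.1] long axis 13.3
 px [318. 177.] centre mm [477.3 262.2] size [205.7 390.1] long axis 103.3
```

View pics/w2.png

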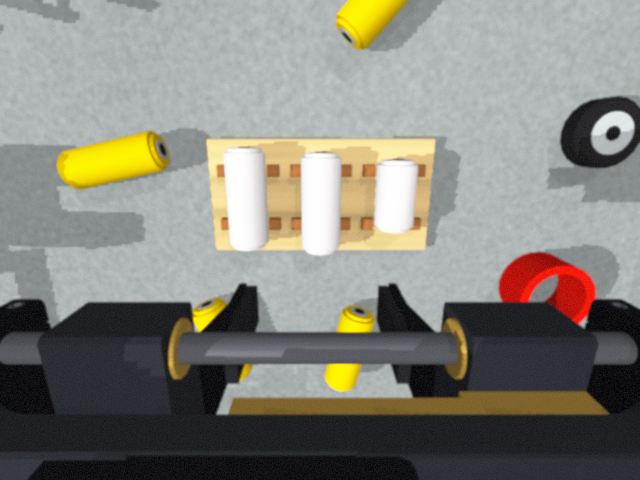

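The wrist view confirms two long white rollers at (246,198) and (320,202) and the short one at (396,195), all in the rack. The yellow ones are off the rack.

Run:
```python
from h import *
m=imaging.camera_model("wrist");im=cv2.imread("pics/w2.png")
hsv=cv2.cvtColor(im,cv2.COLOR_BGR2HSV);a=np.zeros(im.shape[:2],bool);a[142:258,218:425]=1
k=((hsv[...,1]<45)&(hsv[...,2]>170)&a).astype(np.uint8)
k=cv2.morphologyEx(k,cv2.MORPH_OPEN,np.ones((11,11)))
k[:,:]=k
for z in(.032,.036):contours_on(m,k,z,800)
go([.472,.1985,.13],13.3)
```

```text
px [395. 195.] centre mm [471.1 196.5] size [40.3 73. ] long axis 13.2
 px [320. 205.] centre mm [443.6 267.6] size [ 39.7 107.2] long axis 13.0
 px [246. 198.] centre mm [431.2 342.5] size [ 39.8 106.6] long axis 12.3
 px [395. 195.] centre mm [471.5 197.5] size [39.9 72.1] long axis 13.2
 px [320. 205.] centre mm [444.4 267.8] size [ 39.2 106. ] long axis 13.0
 px [246. 198.] centre mm [432.1 341.9] size [ 39.4 105.4] long axis 12.3
t 2.87 tcp [0.4309 0.2681 0.292 ] rpy [1.7996e+02 5.0000e-02 1.3250e+01] w 0.702 F [-0.   0.5 -0.5] q6 1.68
 turn first (deg, tool): [ 0.04  0.05 -0.05]  then mm: [ 24.   77.2 162. ]
```

>>> carry_out(
  increments="0.3 8 26 0 0 0 0; 0.3 8 26 0 0 0 0; 0.3 8 25.5 0 0 0 0; 0.3 0 0 35 0 0 0; 0.3 0 0 35 0 0 0; 0.3 0 0 35 0 0 0; 0.3 0 0 35 0 0 0; 0.3 0 0 25 0 0 0; 0.3 0 0 15 0 0 0; 0.3 0 0 10 0 0 0; 0.3 0 0 7 0 0 0; 0.3 0 0 0 0 0 0; 0.3 0 0 0 0 0 0",
)

```text
t: 3.95
tcp_pos: [0.4723, 0.1994, 0.0957]
orientation: [3.142, -0.001, 0.232]
ft_force: [-0.4, 0.3, -0.5]
width: 0.698
```

```bash
python3 -c "
from h import *
go([.472,.198,.095],13.3)"
```

```text
t 3.95 tcp [0.4723 0.1994 0.0957] rpy [ 1.800e+02 -5.000e-02  1.332e+01] w 0.698 F [-0.4  0.3 -0.5] q6 1.52
 turn first (deg, tool): [ 0.   -0.05  0.02]  then mm: [-0.7  1.3  0.7]
```

>>> carry_out(
  increments="0.7 0 1 0 0 0 0; 1 0 0 0 0 0 0; 1 0 0 0 0 0 0; 1 0 0 0 0 0 0; 1 0 0 0 0 0 0; 1 0 0 0 0 0 0; 1 0 0 0 0 0 0; 1 0 0 -10 0 0 0; 1 0 0 -20 0 0 0; 1 0 0 -35 0 0 0; 1 0 0 -35 0 0 0; 1 0 0 -35 0 0 0; 1 0 0 -30 0 0 0; 1 0 0 0 0 0 0; 1 0 0 0 0 0 0",
)

```text
t: 5.2
tcp_pos: [0.4724, 0.1992, 0.2621]
orientation: [3.141, -0.004, 0.234]
ft_force: [-1.1, -0.0, -1.4]
width: 0.448
```

Run:
```python
from h import *
go([.473,-.278,.26],13.4)
m=imaging.camera_model("wrist");im=imaging.read_camera("wrist")[:,:,::-1].copy();cv2.imwrite("pics/w3.png",im)
```

```text
t 5.2 tcp [0.4724 0.1992 0.2621] rpy [179.99  -0.24  13.4 ] w 0.448 F [-1.1 -0.  -1.4] q6 1.52
 turn first (deg, tool): [ 0.01 -0.24 -0.  ]  then mm: [-110.   464.4    2.1]
```

View pics/w3.png

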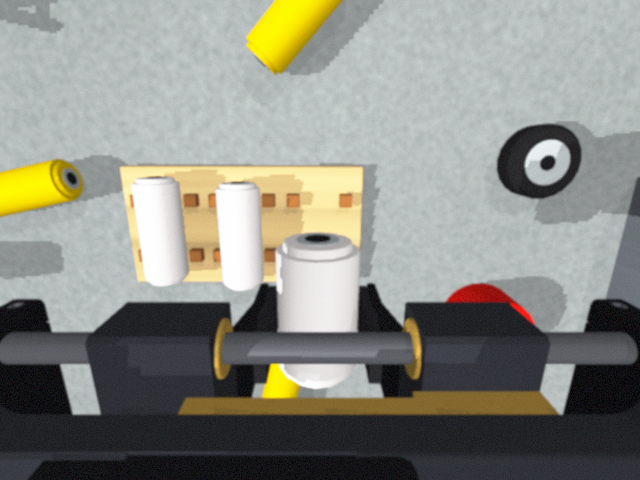

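Run:
```python
from h import *
m=imaging.camera_model("wrist");s=ctrl.get_state();T=R.from_euler("xyz",s["orientation"])
im=cv2.imread("pics/w3.png");g=im.max(2)
a=np.zeros(g.shape,bool);a[228:255,295:340]=1
for r,A in blobs((g<60)&a,20):
    for h in(.061,.065): print(r,T.inv().apply(cast(m,r[0],s["tcp_pos"][2]-h)-s["tcp_pos"])*1e3)
hsv=cv2.cvtColor(im,cv2.COLOR_BGR2HSV)
print(hsv[290:282:-1,238].tolist(),hsv[250,235:245].tolist())
for v in(205,215,222):
  a[:]=0;a[168:292,128:272]=1
  k=((hsv[...,1]<40)&(hsv[...,2]>v)&a).astype(np.uint8);k=cv2.morphologyEx(k,cv2.MORPH_OPEN,np.ones((11,11)));contours_on(m,k,.036,800)
```

```text
((317.0, 238.5), (5.0, 22.0), 90.0) [[3.66661417e+01 1.26235733e-02 6.09950548e+01]]
((317.0, 238.5), (5.0, 22.0), 90.0) [[3.55154637e+01 9.63327566e-03 6.49952101e+01]]
[[30, 1, 236], [150, 1, 252], [0, 1, 254], [0, 1, 254], [0, 0, 254], [0, 0, 254], [0, 0, 254], [0, 0, 254]] [[0, 0, 254], [0, 0, 254], [0, 0, 254], [0, 1, 254], [0, 1, 254], [0, 1, 253], [0, 1, 253], [0, 1, 252], [0, 1, 252], [0, 1, 250]]
 px [238. 234.] centre mm [442.9 269. ] size [ 36.2 103.7] long axis 12.3
 px [156. 230.] centre mm [430.3 343.3] size [ 36.2 103. ] long axis 12.8
 px [237. 235.] centre mm [442.4 269.8] size [ 34.6 103.2] long axis 12.2
 px [155. 230.] centre mm [429.9 344.6] size [ 34.2 103. ] long axis 12.2
 px [236. 235.] centre mm [442.7 270.8] size [ 32.7 102.1] long axis 12.3
 px [154. 230.] centre mm [429.8 345.3] size [ 32.  102.8] long axis 12.9
```

>>> carry_out(
  increments="1 -8.5 35.7 0 0 0.24 0; 1 -8.5 35.7 0 0 0 0; 1 -8.5 35.7 0 0 0 0; 1 -8.5 35.7 0 0 0 0; 1 -8.5 35.7 0 0 0 0; 1 -8.5 35.7 0 0 0 0; 1 -8.5 35.7 0 0 0 0; 1 -8.5 35.7 0 0 0 0; 1 -8.5 35.7 0 0 0 0; 1 -8.5 35.7 0 0 0 0; 1 -8.5 35.7 0 0 0 0; 1 -8.5 35.7 0 0 0 0; 1 -8.5 35.7 0 0 0 0; 1 0 0 30 0 0 0; 1 0 0 30 0 0 0; 1 0 0 30 0 0 0; 1 0 0 20 0 0 0; 1 0 0 12 0 0 0; 1 0 0 0 0 0 0; 1 0 0 0 0 0 0",
)

```text
t: 6.92
tcp_pos: [0.4712, -0.2768, 0.1356]
orientation: [-3.137, -0.001, 0.234]
ft_force: [-0.8, -0.9, -1.9]
width: 0.448
```

Run:
```python
from h import *
go([.4725,-.278,.117],13.4)
m=imaging.camera_model("wrist");im=imaging.read_camera("wrist")[:,:,::-1].copy();cv2.imwrite("pics/w4.png",im)
```

```text
t 6.92 tcp [ 0.4712 -0.2768  0.1356] rpy [-1.7972e+02 -5.0000e-02  1.3380e+01] w 0.448 F [-0.8 -0.9 -1.9] q6 0.6
 turn first (deg, tool): [-0.28 -0.05 -0.02]  then mm: [ 1.   1.4 18.6]
```

View pics/w4.png

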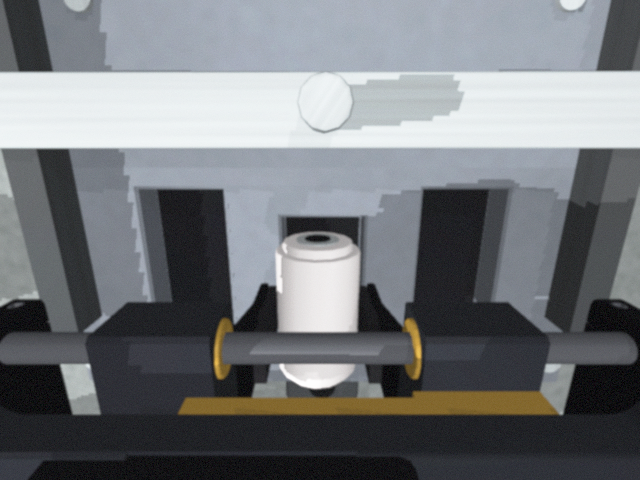

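The roller hangs over the middle pocket; the pocket's far corners show at (279,215) and (365,215), the roller's end hole at (317,239).

Run:
```python
from h import *
m=imaging.camera_model("wrist");s=ctrl.get_state();T=R.from_euler("xyz",s["orientation"])
f=lambda uv,z:(T.inv().apply(cast(m,uv,z)-s["tcp_pos"])*1e3).round(1)
print("mid corners",f([(279,215),(365,215)],.045))
print("outer far corners",f([(135,188),(224,188),(421,188),(510,188)],.045))
print("roller end",f((317,238.5),s["tcp_pos"][2]-.063))
print("post",f((326,102),.111),"bar",f([(320,71),(320,148)],.073))
```

```text
mid corners [[ 40.8 -20.4  91.9]
 [ 40.9  25.6  91.8]]
outer far corners [[ 55.2 -95.4  92.1]
 [ 55.2 -48.7  92. ]
 [ 55.3  54.3  91.8]
 [ 55.3 100.8  91.7]]
roller end [[36.1 -0.  63.1]]
post [[91.1  2.8 26. ]] bar [[106.2   1.2  64.1]
 [ 76.2   1.3  64. ]]
```

>>> carry_out(
  increments="1 0.5 2.6 0 -0.28 0 0; 1 0 0 5 0 0 0; 1 0 0 5 0 0 0; 1 0 0 5 0 0 0; 1 0 0 3 0 0 0; 1 0 0 0 0 0 0; 1 0 0 0 0 0 0",
)

```text
t: 7.55
tcp_pos: [0.4735, -0.2803, 0.1196]
orientation: [3.137, -0.004, 0.234]
ft_force: [-0.1, 0.8, -1.0]
width: 0.447
```

```bash
python3 -c "
from h import *
go([.4733,-.2791,.117],13.4)"
```

```text
t 7.55 tcp [ 0.4735 -0.2803  0.1196] rpy [179.75  -0.22  13.39] w 0.447 F [-0.1  0.8 -1. ] q6 0.6
 turn first (deg, tool): [ 0.25 -0.22 -0.01]  then mm: [ 0.1 -1.2  2.6]
```

>>> carry_out(
  increments="1 0 -1.2 2 0 0 0; 1 0 0 0 0 0 0; 0.45 0 0 0 0 0 0; 0.45 0 0 0 0 0 0; 0.45 0 0 0 0 0 0; 0.45 0 0 0 0 0 0; 0.45 0 0 -15 0 0 0; 0.3 0 0 -35 0 0 0; 0.3 0 0 -35 0 0 0; 0.3 0 0 -35 0 0 0; 0.3 0 0 -35 0 0 0; 0.3 0 0 0 0 0 0; 0.3 0 0 0 0 0 0",
)

```text
t: 8.63
tcp_pos: [0.4734, -0.2794, 0.2754]
orientation: [3.132, -0.008, 0.234]
ft_force: [0.4, 0.1, 0.4]
width: 0.698
```

Run:
```python
from h import *
go([.4465,.2688,.26],12.8)
m=imaging.camera_model("wrist");im=imaging.read_camera("wrist")[:,:,::-1].copy();cv2.imwrite("pics/w5.png",im)
hsv=cv2.cvtColor(im,cv2.COLOR_BGR2HSV);a=np.zeros(im.shape[:2],bool);a[140:290,285:380]=1
k=((hsv[...,1]<25)&(hsv[...,2]>200)&a).astype(np.uint8);contours_on(m,k,.045,300)
```

```text
t 8.63 tcp [ 0.4734 -0.2794  0.2754] rpy [179.43  -0.44  13.4 ] w 0.698 F [0.4 0.1 0.4] q6 0.6
 turn first (deg, tool): [ 0.57 -0.44  0.59]  then mm: [  95.2 -540.6   15.4]
 px [314. 227.] centre mm [ 470.9 -279.5] size [38.2 73.7] long axis 12.8
 px [332. 143.] centre mm [ 552.1 -276.7] size [ 6.  83.6] long axis 103.4
```

View pics/w5.png

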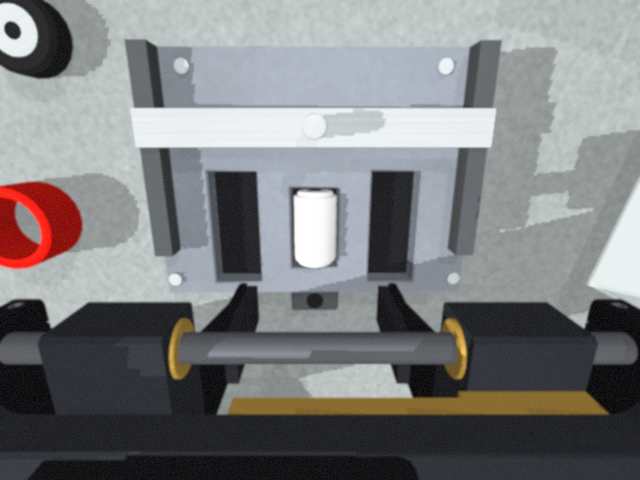

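>>> carry_out(
  increments="0.3 0 0 0 0.57 -0.44 0.5; 0.3 6.8 -38.6 0 0 0 0; 0.3 6.8 -38.6 0 0 0 0; 0.3 6.8 -38.6 0 0 0 0; 0.3 6.8 -38.6 0 0 0 0; 0.3 6.8 -38.6 0 0 0 0; 0.3 6.8 -38.6 0 0 0 0; 0.3 6.8 -38.6 0 0 0 0; 0.3 6.8 -38.6 0 0 0 0; 0.3 6.8 -38.6 0 0 0 0; 0.3 6.8 -38.6 0 0 0 0; 0.3 6.8 -38.6 0 0 0 0; 0.3 6.8 -38.6 0 0 0 0; 0.3 6.8 -38.6 0 0 0 0; 0.3 6.8 -38.6 0 0 0 0; 0.3 0 0 35 0 0 0; 0.3 0 0 35 0 0 0; 0.3 0 0 35 0 0 0; 0.3 0 0 20 0 0 0; 0.3 0 0 0 0 0 0",
)

```text
t: 10.35
tcp_pos: [0.4404, 0.2687, 0.1445]
orientation: [-3.138, 0.017, 0.225]
ft_force: [-0.8, -0.4, 0.2]
width: 0.7
```

```bash
python3 -c "
from h import *
go([.4465,.2688,.095],12.8)"
```

```text
t 10.35 tcp [0.4404 0.2687 0.1445] rpy [-179.8     1.     12.89] w 0.7 F [-0.8 -0.4  0.2] q6 1.67
 turn first (deg, tool): [-0.2   1.    0.09]  then mm: [ 6.   1.2 49.5]
```

>>> carry_out(
  increments="0.3 6 1.2 0 -0.2 0.8 0; 0.3 0 0 20 0 0 0; 0.3 0 0 15 0 0 0; 0.3 0 0 8 0 0 0; 0.3 0 0 5 0 0 0; 0.3 0 0 0 0 0 0; 0.3 0 0 0 0 0 0",
)

```text
t: 10.93
tcp_pos: [0.4515, 0.2703, 0.1029]
orientation: [-3.14, -0.012, 0.225]
ft_force: [0.1, 0.3, -0.2]
width: 0.699
```

```bash
python3 -c "
from h import *
go([.4465,.2688,.095],12.8)"
```

```text
t 10.93 tcp [0.4515 0.2703 0.1029] rpy [-179.9    -0.68   12.88] w 0.699 F [ 0.1  0.3 -0.2] q6 1.67
 turn first (deg, tool): [-0.1  -0.68  0.08]  then mm: [-5.2  0.4  7.9]
```

>>> carry_out(
  increments="0.3 0 0 0 0 0 0; 0.3 0 0 0 0 0 0; 0.3 0 0 0 0 0 0; 0.3 0 0 0 0 0 0",
)

```text
t: 11.27
tcp_pos: [0.4511, 0.2703, 0.1027]
orientation: [-3.14, -0.011, 0.225]
ft_force: [-0.0, 0.5, 0.7]
width: 0.703
```

```bash
python3 -c "
from h import *
go([.4465,.2688,.095],12.8)"
```

```text
t 11.27 tcp [0.4511 0.2703 0.1027] rpy [-179.91   -0.66   12.89] w 0.703 F [-0.   0.5  0.7] q6 1.67
 turn first (deg, tool): [-0.1  -0.66  0.09]  then mm: [-4.8  0.5  7.7]
```

>>> carry_out(
  increments="0.3 0 0 0 0 -0.66 0; 0.3 -4.8 0.5 3 0 0 0; 0.3 0 0 4.7 0 0 0; 0.3 0 0 0 0 0 0; 0.3 0 0 0 0 0 0; 0.3 0 0 0 0 0 0; 0.3 0 0 0 0 0 0",
)

```text
t: 11.85
tcp_pos: [0.4464, 0.2687, 0.0944]
orientation: [-3.14, 0.001, 0.225]
ft_force: [0.3, 0.8, 1.3]
width: 0.697
```

```bash
python3 -c "
from h import *
go([.4465,.2688,.095],12.8)"
```

```text
t 11.85 tcp [0.4464 0.2687 0.0944] rpy [-1.7991e+02  6.0000e-02  1.2880e+01] w 0.697 F [0.3 0.8 1.3] q6 1.67
 turn first (deg, tool): [-0.09  0.06  0.08]  then mm: [ 0.1 -0.1 -0.6]
```

Spot on. Grasp and lift.

>>> carry_out(
  increments="0.7 0 0 0 0 0 0; 1 0 0 0 0 0 0; 1 0 0 0 0 0 0; 1 0 0 0 0 0 0; 1 0 0 0 0 0 0; 1 0 0 0 0 0 0; 1 0 0 0 0 0 0; 1 0 0 -10 0 0 0; 1 0 0 -20 0 0 0; 1 0 0 -35 0 0 0; 1 0 0 -35 0 0 0; 1 0 0 -35 0 0 0; 1 0 0 -30 0 0 0; 1 0 0 0 0 0 0; 1 0 0 0 0 0 0; 1 0 0 0 0 0 0; 1 0 0 0 0 0 0",
)

```text
t: 13.27
tcp_pos: [0.4452, 0.268, 0.258]
orientation: [-3.14, 0.005, 0.225]
ft_force: [-0.5, -0.2, -2.4]
width: 0.452
```

```bash
cat >> h.py <<'E'
def held(name):
    s=ctrl.get_state();m=imaging.camera_model("wrist");im=imaging.read_camera("wrist")[:,:,::-1].copy();cv2.imwrite(f"pics/{name}.png",im)
    T=R.from_euler("xyz",s["orientation"]);a=np.zeros(im.shape[:2],bool);a[170:260,290:345]=1
    h=s["tcp_pos"]+T.apply([0,0,.063])
    for r,A in blobs((im.max(2)<60)&a,20): print("hole",np.round(r[0],1),A,(T.inv().apply(cast(m,r[0],h[2])-s["tcp_pos"])*1e3).round(1))
    return s,m,im,T
E
python3 - <<'E'
from h import *
# outer pocket -y (pocket2): mid(.4733,-.2791)-.075*ey
go([.4733+.0174,-.2791-.073,.26],13.4)
held("w6")
E
```

```text
t 13.27 tcp [0.4452 0.268  0.258 ] rpy [-179.93    0.29   12.88] w 0.452 F [-0.5 -0.2 -2.4] q6 1.67
 turn first (deg, tool): [-0.07  0.29 -0.52]  then mm: [-99.5 613.7  -2. ]
hole [316.5 203.5] 45.0 [[52.4 -0.2 62.7]]
```

>>> carry_out(
  increments="1 0 0 0 0 0.29 -0.52; 1 -6.3 38.4 0 0 0 0; 1 -6.3 38.4 0 0 0 0; 1 -6.3 38.4 0 0 0 0; 1 -6.3 38.4 0 0 0 0; 1 -6.3 38.4 0 0 0 0; 1 -6.3 38.4 0 0 0 0; 1 -6.3 38.4 0 0 0 0; 1 -6.3 38.4 0 0 0 0; 1 -6.3 38.4 0 0 0 0; 1 -6.3 38.4 0 0 0 0; 1 -6.3 38.4 0 0 0 0; 1 -6.3 38.4 0 0 0 0; 1 -6.3 38.4 0 0 0 0; 1 -6.3 38.4 0 0 0 0; 1 -6.3 38.4 0 0 0 0; 1 -6.3 38.4 0 0 0 0; 1 0 0 20 0 0 0; 1 0 0 30 0 0 0; 1 0 0 20 0 0 0",
)

```text
t: 14.98
tcp_pos: [0.49, -0.3528, 0.185]
orientation: [-3.137, -0.002, 0.232]
ft_force: [-0.2, 0.8, -1.8]
width: 0.449
```

>>> carry_out(
  increments="1 0 0 20 0 0 0; 1 0 0 15 0 0 0; 1 0 0 10 0 0 0; 1 0 0 0 0 0 0; 1 0 0 0 0 0 0; 1 0 0 0 0 0 0; 1 0 0 0 0 0 0",
)

```text
t: 15.57
tcp_pos: [0.4919, -0.3528, 0.1443]
orientation: [3.141, -0.005, 0.234]
ft_force: [-0.8, 0.6, -0.7]
width: 0.45
```

Run:
```python
from h import *
go([.4733+.0174-.0017,-.2791-.073-.0004,.117],13.4)
s,m,im,T=held("w7")
cv2.imwrite("pics/w7c.png",cv2.resize(im[120:300,200:460],None,fx=3,fy=3,interpolation=cv2.INTER_CUBIC))
```

```text
t 15.57 tcp [ 0.4919 -0.3528  0.1443] rpy [179.97  -0.3   13.42] w 0.45 F [-0.8  0.6 -0.7] q6 0.52
 turn first (deg, tool): [ 0.03 -0.3   0.02]  then mm: [-2.8 -1.  27.3]
hole [316.5 203.5] 54.0 [[52.3 -0.2 63.3]]
hole [317. 197.] 293.0 [[55.2 -0.  63.3]]
```

View pics/w7c.png

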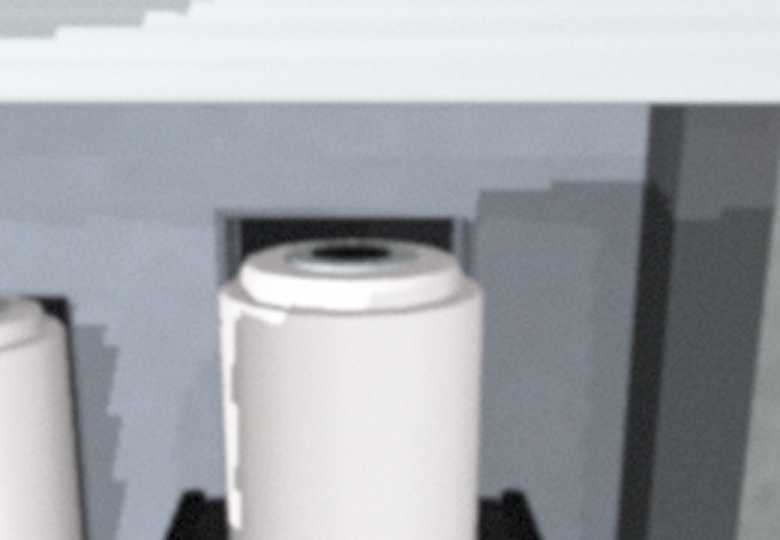

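The long roller is over pocket2; its far corners are at about (272,190) and (358,191) in the full picture.

Run:
```python
from h import *
m=imaging.camera_model("wrist");s=ctrl.get_state();T=R.from_euler("xyz",s["orientation"])
print((T.inv().apply(cast(m,[(272.2,190.2),(358.2,190.7)],.045)-s["tcp_pos"])*1e3).round(1))
```

```text
[[ 53.  -24.5  99.6]
 [ 52.7  22.5  99.6]]
```

>>> carry_out(
  increments="1 0 0 0 0 -0.3 0; 1 -2.7 -1 0 0 0 0; 1 0 0 8 0 0 0; 1 0 0 7 0 0 0; 1 0 0 6 0 0 0; 1 0 0 4 0 0 0; 1 0 0 0 0 0 0; 1 0 0 0 0 0 0; 1 0 0 0 0 0 0; 1 0 0 0 0 0 0",
)

```text
t: 16.45
tcp_pos: [0.4886, -0.3521, 0.1184]
orientation: [-3.141, 0.001, 0.234]
ft_force: [0.0, -0.4, -2.0]
width: 0.451
```

```bash
python3 -c "
from h import *
go([.4890,-.3525,.117],13.4)"
```

```text
t 16.45 tcp [ 0.4886 -0.3521  0.1184] rpy [-1.7994e+02  5.0000e-02  1.3410e+01] w 0.451 F [ 0.  -0.4 -2. ] q6 0.53
 turn first (deg, tool): [-0.06  0.05  0.01]  then mm: [0.3 0.5 1.4]
```

>>> carry_out(
  increments="1 0.2 0.4 1 0 0 0; 1 0 0 0 0 0 0; 0.45 0 0 0 0 0 0; 0.45 0 0 0 0 0 0; 0.45 0 0 0 0 0 0; 0.45 0 0 0 0 0 0; 0.45 0 0 -15 0 0 0; 0.3 0 0 -35 0 0 0; 0.3 0 0 -35 0 0 0; 0.3 0 0 -35 0 0 0; 0.3 0 0 -35 0 0 0; 0.3 0 0 0 0 0 0; 0.3 0 0 0 0 0 0; 0.3 0 0 0 0 0 0",
)

```text
t: 17.62
tcp_pos: [0.4885, -0.352, 0.2719]
orientation: [-3.139, 0.002, 0.234]
ft_force: [-1.1, -0.2, -0.7]
width: 0.697
```

Run:
```python
from h import *
go([.434,.3435,.275],12.8)
m=imaging.camera_model("wrist");im=imaging.read_camera("wrist")[:,:,::-1].copy();cv2.imwrite("pics/w8.png",im)
hsv=cv2.cvtColor(im,cv2.COLOR_BGR2HSV);a=np.zeros(im.shape[:2],bool);a[155:290,180:380]=1
k=((hsv[...,1]<25)&(hsv[...,2]>200)&a).astype(np.uint8);contours_on(m,k,.045,300)
```

```text
t 17.62 tcp [ 0.4885 -0.352   0.2719] rpy [-1.7987e+02  9.0000e-02  1.3410e+01] w 0.697 F [-1.1 -0.2 -0.7] q6 0.53
 turn first (deg, tool): [-0.13  0.1   0.61]  then mm: [ 100.9 -690.3   -3.1]
 px [237. 223.] centre mm [ 470.6 -278.9] size [37.8 73.6] long axis 13.2
 px [317. 223.] centre mm [ 487.3 -351.9] size [ 37.9 103.4] long axis 13.1
```

>>> carry_out(
  increments="0.3 0 0 0 0 0 0.6; 0.3 5.6 -38.35 0 0 0 0; 0.3 5.6 -38.35 0 0 0 0; 0.3 5.6 -38.35 0 0 0 0; 0.3 5.6 -38.35 0 0 0 0; 0.3 5.6 -38.35 0 0 0 0; 0.3 5.6 -38.35 0 0 0 0; 0.3 5.6 -38.35 0 0 0 0; 0.3 5.6 -38.35 0 0 0 0; 0.3 5.6 -38.35 0 0 0 0; 0.3 5.6 -38.35 0 0 0 0; 0.3 5.6 -38.35 0 0 0 0; 0.3 5.6 -38.35 0 0 0 0; 0.3 5.6 -38.35 0 0 0 0; 0.3 5.6 -38.35 0 0 0 0; 0.3 5.6 -38.35 0 0 0 0; 0.3 5.6 -38.35 0 0 0 0; 0.3 5.6 -38.35 0 0 0 0; 0.3 5.6 -38.35 0 0 0 0; 0.3 0 0 0 0 0 0",
)

```text
t: 19.33
tcp_pos: [0.4332, 0.3489, 0.2718]
orientation: [-3.137, 0.001, 0.229]
ft_force: [-0.3, -0.4, 0.8]
width: 0.701
```

>>> carry_out(
  increments="0.3 0 0 35 0 0 0; 0.3 0 0 35 0 0 0; 0.3 0 0 35 0 0 0; 0.3 0 0 20 0 0 0; 0.3 0 0 0 0 0 0; 0.3 0 0 0 0 0 0; 0.3 0 0 0 0 0 0; 0.3 0 0 0 0 0 0",
)

```text
t: 20.0
tcp_pos: [0.4351, 0.3435, 0.1495]
orientation: [-3.139, -0.002, 0.223]
ft_force: [0.2, 0.0, -1.0]
width: 0.7
```

Run:
```python
from h import *
go([.434,.3435,.095],12.6)
m=imaging.camera_model("wrist");s=ctrl.get_state();T=R.from_euler("xyz",s["orientation"])
im=imaging.read_camera("wrist")[:,:,::-1].copy();cv2.imwrite("pics/w9.png",im)
a=np.zeros(im.shape[:2],bool);a[100:300,200:440]=1
hsv=cv2.cvtColor(im,cv2.COLOR_BGR2HSV)
k=((hsv[...,1]<25)&(hsv[...,2]>225)&a).astype(np.uint8)
k=cv2.morphologyEx(k,cv2.MORPH_OPEN,np.ones((9,9)))
for r,A in blobs(k,300):
    b=cv2.boxPoints(r);print(np.round(r[0]),b.min(0),b.max(0),(T.inv().apply(cast(m,[r[0][0],b[:,1].min()],.049)-s["tcp_pos"])*1e3).round(1))
for r,A in blobs((im.max(2)<60)&a,20): print("dark",np.round(r[0],1),A,(T.inv().apply(cast(m,r[0],.032)-s["tcp_pos"])*1e3).round(1))
```

```text
t 20.0 tcp [0.4351 0.3435 0.1495] rpy [-1.7987e+02 -1.0000e-01  1.2790e+01] w 0.7 F [ 0.2  0.  -1. ] q6 1.81
 turn first (deg, tool): [-0.13 -0.1   0.19]  then mm: [-1.  -0.2 54.5]
[313. 248.] [286. 196.] [340. 299.] [[ 49.7  -2.2 100.6]]
dark [391.  291.5] 258.5 [[-15.5  48.2 117.4]]
dark [244.  291.5] 257.5 [[-15.6 -47.7 117.6]]
```

>>> carry_out(
  increments="0.3 0 -1 20 0 0 0; 0.3 0 0 18 0 0 0; 0.3 0 0 10 0 0 0; 0.3 0 0 6 0 0 0; 0.3 0 0 0 0 0 0; 0.3 0 0 0 0 0 0; 0.3 0 0 0 0 0 0; 0.7 0 0 0 0 0 0; 1 0 0 0 0 0 0; 1 0 0 0 0 0 0; 1 0 0 0 0 0 0; 1 0 0 0 0 0 0; 1 0 0 0 0 0 0; 1 0 0 0 0 0 0",
)

```text
t: 21.22
tcp_pos: [0.4339, 0.3442, 0.0943]
orientation: [-3.14, 0.001, 0.224]
ft_force: [-0.1, -0.4, 2.6]
width: 0.45
```

>>> carry_out(
  increments="1 0 0 -10 0 0 0; 1 0 0 -20 0 0 0; 1 0 0 -35 0 0 0; 1 0 0 -35 0 0 0; 1 0 0 -35 0 0 0; 1 0 0 -30 0 0 0; 1 0 0 0 0 0 0; 1 0 0 0 0 0 0; 1 0 0 0 0 0 0; 1 0 0 0 0 0 0",
)

```text
t: 22.05
tcp_pos: [0.4327, 0.3434, 0.2574]
orientation: [-3.141, 0.005, 0.223]
ft_force: [-0.7, -0.5, -2.0]
width: 0.452
```

Run:
```python
from h import *
go([.4733-.0174,-.2791+.073,.26],13.4)
held("w10")
```

```text
t 22.05 tcp [0.4327 0.3434 0.2574] rpy [-179.97    0.31   12.8 ] w 0.452 F [-0.7 -0.5 -2. ] q6 1.81
 turn first (deg, tool): [-0.03  0.31 -0.6 ]  then mm: [-104.8  539.9   -2.6]
hole [316.5 205.5] 55.0 [[51.5 -0.2 62.7]]
```

>>> carry_out(
  increments="1 0 0 0 0 0.3 -0.6; 1 -7.5 38.55 0 0 0 0; 1 -7.5 38.55 0 0 0 0; 1 -7.5 38.55 0 0 0 0; 1 -7.5 38.55 0 0 0 0; 1 -7.5 38.55 0 0 0 0; 1 -7.5 38.55 0 0 0 0; 1 -7.5 38.55 0 0 0 0; 1 -7.5 38.55 0 0 0 0; 1 -7.5 38.55 0 0 0 0; 1 -7.5 38.55 0 0 0 0; 1 -7.5 38.55 0 0 0 0; 1 -7.5 38.55 0 0 0 0; 1 -7.5 38.55 0 0 0 0; 1 -7.5 38.55 0 0 0 0; 1 0 0 20 0 0 0; 1 0 0 30 0 0 0; 1 0 0 20 0 0 0; 1 0 0 20 0 0 0; 1 0 0 15 0 0 0",
)

```text
t: 23.77
tcp_pos: [0.4564, -0.2047, 0.1503]
orientation: [-3.137, -0.002, 0.234]
ft_force: [-0.5, -0.6, -1.8]
width: 0.448
```

>>> carry_out(
  increments="1 0 0 10 0 0 0; 1 0 0 0 0 0 0; 1 0 0 0 0 0 0; 1 0 0 0 0 0 0; 1 0 0 0 0 0 0; 1 0 0 0 0 0 0",
)

```text
t: 24.27
tcp_pos: [0.4579, -0.2053, 0.1438]
orientation: [3.141, -0.005, 0.234]
ft_force: [0.3, 0.2, -1.2]
width: 0.453
```

Run:
```python
from h import *
go([.4733-.0174-.0007,-.2791+.073-.0002,.117],13.4)
s,m,im,T=held("w11")
cv2.imwrite("pics/w11c.png",cv2.resize(im[120:300,200:460],None,fx=3,fy=3,interpolation=cv2.INTER_CUBIC))
```

```text
t 24.27 tcp [ 0.4579 -0.2053  0.1438] rpy [179.99  -0.31  13.42] w 0.453 F [ 0.3  0.2 -1.2] q6 0.68
 turn first (deg, tool): [ 0.01 -0.31  0.02]  then mm: [-2.8  0.3 26.8]
hole [316.5 205.5] 51.5 [[51.4 -0.2 63.3]]
hole [317.  198.5] 253.5 [[54.5 -0.  63.3]]
```

View pics/w11c.png

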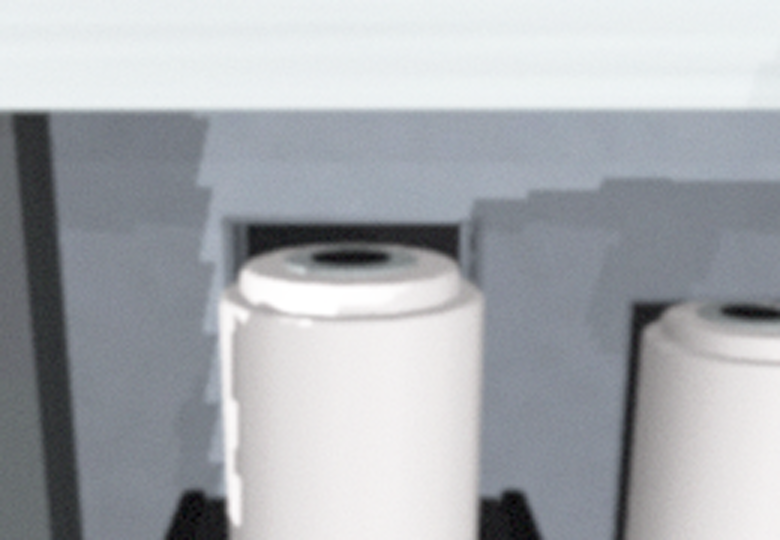

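The far corners of pocket0 are at about (274,192) and (359,192), which agrees with the computed shift within 1 mm.

>>> carry_out(
  increments="1 0 0 0 0 -0.3 0; 1 -2.7 0 0 0 0 0; 1 0 0 8 0 0 0; 1 0 0 7 0 0 0; 1 0 0 6 0 0 0; 1 0 0 4.5 0 0 0; 1 0 0 0 0 0 0; 1 0 0 0 0 0 0; 1 0 0 0 0 0 0; 1 0 0 0 0 0 0",
)

```text
t: 25.15
tcp_pos: [0.4549, -0.2057, 0.1175]
orientation: [-3.14, 0.001, 0.234]
ft_force: [-0.1, 0.2, -1.5]
width: 0.45
```

```bash
python3 -c "
from h import *
go([.4552,-.2063,.117],13.4)"
```

```text
t 25.15 tcp [ 0.4549 -0.2057  0.1175] rpy [-1.7993e+02  6.0000e-02  1.3410e+01] w 0.45 F [-0.1  0.2 -1.5] q6 0.69
 turn first (deg, tool): [-0.07  0.06  0.01]  then mm: [0.2 0.6 0.5]
```

>>> carry_out(
  increments="1 0 0.4 0 0 0 0; 1 0 0 0 0 0 0; 0.45 0 0 0 0 0 0; 0.45 0 0 0 0 0 0; 0.45 0 0 0 0 0 0; 0.45 0 0 0 0 0 0; 0.45 0 0 -15 0 0 0; 0.3 0 0 -35 0 0 0; 0.3 0 0 -35 0 0 0; 0.3 0 0 -35 0 0 0; 0.3 0 0 -35 0 0 0; 0.3 0 0 0 0 0 0; 0.3 0 0 0 0 0 0; 0.3 0 0 0 0 0 0",
)

```text
t: 26.32
tcp_pos: [0.4546, -0.2059, 0.2721]
orientation: [-3.14, 0.002, 0.234]
ft_force: [0.1, -0.2, 0.4]
width: 0.698
```

Run:
```python
from h import *
m=imaging.camera_model("wrist");im=imaging.read_camera("wrist")[:,:,::-1].copy();cv2.imwrite("pics/w12.png",im)
g=im.max(2);hsv=cv2.cvtColor(im,cv2.COLOR_BGR2HSV);a=np.zeros(im.shape[:2],bool);a[155:290,260:520]=1
k=((hsv[...,1]<25)&(hsv[...,2]>200)&a).astype(np.uint8);contours_on(m,k,.045,300)
a[:]=0;a[60:155,150:640]=1
print("bar");contours_on(m,(g>215)&a,.073,3000)
go([.5609+.034,-.2551+.008,.26],13.4)
```

```text
px [398. 224.] centre mm [ 471.1 -279.4] size [39.2 74.5] long axis 13.3
 px [478. 223.] centre mm [ 487.4 -352.3] size [ 42.1 103.6] long axis 13.4
 px [317. 224.] centre mm [ 451.9 -206.4] size [ 37.8 104.8] long axis 13.4
bar
 px [413. 123.] centre mm [ 560.6 -257.4] size [ 28.9 288.5] long axis 103.4
t 26.37 tcp [ 0.4543 -0.2056  0.2713] rpy [-1.798e+02  1.700e-01  1.341e+01] w 0.697 F [ 0.2 -0.8 -0.7] q6 0.69
 turn first (deg, tool): [-0.2   0.17  0.01]  then mm: [127.2  72.9  11.3]
```

View pics/w12.png

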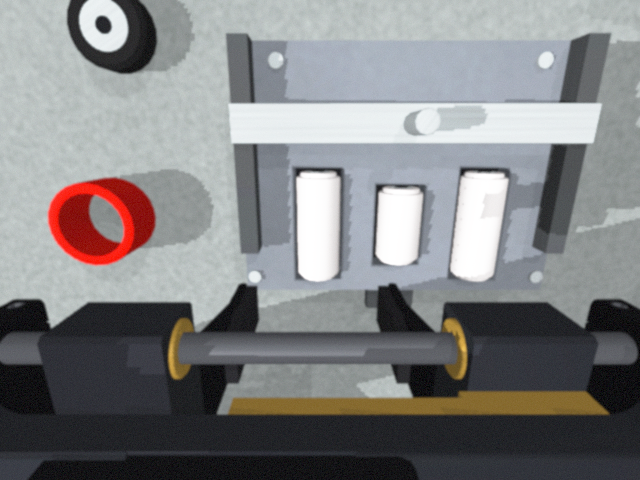

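All three rollers lie inside their pockets, (319,225), (399,225) and (479,225), with a gap visible round each; the bar's post is at (428,121). Now I close the fingers and go behind the post.

```bash
python3 -c "
from h import *
go([.590,-.2513,.152],13.4)"
```

```text
t 26.37 tcp [ 0.4543 -0.2056  0.2713] rpy [-1.798e+02  1.700e-01  1.341e+01] w 0.697 F [ 0.2 -0.8 -0.7] q6 0.69
 turn first (deg, tool): [-0.2   0.17  0.01]  then mm: [121.5  75.9 119.3]
```

>>> carry_out(
  increments="1 30.4 19 0 0 0 0; 1 30.4 19 0 0 0 0; 1 30.4 19 0 0 0 0; 1 30.4 19 0 0 0 0; 1 0 0 0 0 0 0; 1 0 0 0 0 0 0; 1 0 0 25 0 0 0; 1 0 0 0 0 0 0; 1 0 0 0 0 0 0; 1 0 0 0 0 0 0; 1 0 0 0 0 0 0",
)

```text
t: 27.28
tcp_pos: [0.5907, -0.2519, 0.2479]
orientation: [-3.141, 0.001, 0.234]
ft_force: [-0.3, 0.1, 0.2]
width: 0.022
```

```bash
python3 -c "
from h import *
go([.590,-.2513,.152],13.4)"
```

```text
t 27.28 tcp [ 0.5907 -0.2519  0.2479] rpy [-1.7994e+02  4.0000e-02  1.3400e+01] w 0.022 F [-0.3  0.1  0.2] q6 0.76
 turn first (deg, tool): [-0.06  0.04 -0.  ]  then mm: [-0.5 -0.8 95.9]
```

Descend, then push 50 mm in gentle steps.

>>> carry_out(
  increments="1 0 -0.8 30 0 0 0; 1 0 0 30 0 0 0; 1 0 0 20 0 0 0; 1 0 0 15 0 0 0; 1 0 0 0 0 0 0; 1 0 0 0 0 0 0; 1 -5 0 0 0 0 0; 1 -5 0 0 0 0 0; 1 -5 0 0 0 0 0; 1 -5 0 0 0 0 0; 1 -5 0 0 0 0 0; 1 -5 0 0 0 0 0; 1 -5 0 0 0 0 0; 1 -5 0 0 0 0 0; 1 -5 0 0 0 0 0; 1 -5 0 0 0 0 0; 1 0 0 0 0 0 0",
)

```text
t: 28.7
tcp_pos: [0.5406, -0.2628, 0.1519]
orientation: [-3.139, 0.003, 0.234]
ft_force: [-1.4, -0.6, -0.7]
width: 0.004
```

Run:
```python
from h import *
go([.590,-.2513,.152],13.4)
m=imaging.camera_model("wrist");im=imaging.read_camera("wrist")[:,:,::-1];cv2.imwrite("pics/w13.png",im)
m=imaging.camera_model("top");im=imaging.read_camera("top")[:,:,::-1].copy();cv2.imwrite("pics/top1.png",im)
```

```text
t 28.7 tcp [ 0.5406 -0.2628  0.1519] rpy [-1.7986e+02  1.7000e-01  1.3390e+01] w 0.004 F [-1.4 -0.6 -0.7] q6 0.7
 turn first (deg, tool): [-0.14  0.17 -0.01]  then mm: [50.8  0.2 -0.1]
```

Run:
```python
from h import *
m=imaging.camera_model("top");im=cv2.imread("pics/top1.png");g=im.max(2)
hsv=cv2.cvtColor(im,cv2.COLOR_BGR2HSV)
a=np.zeros(g.shape,bool);a[150:270,395:550]=1
contours_on(m,(g>200)&(hsv[...,1]<25)&a,.073,60)
im0=cv2.imread("pics/top0.png");g0=im0.max(2);print("before");contours_on(m,(g0>200)&a,.073,60)
```

```text
before
 px [468. 187.] centre mm [ 560.2 -256.2] size [ 29.4 287.2] long axis 103.5
```

Run:
```python
from h import *
m=imaging.camera_model("wrist");im=cv2.imread("pics/w13.png");g=im.max(2);s=ctrl.get_state();T=R.from_euler("xyz",s["orientation"])
for c in(30,60,100,540,580,610):
    print(c,[int(v) for v in g[160:480:10,c]])
h=cv2.imread("pics/top1.png").max(2);print(h[150:270:10,400:550:15])
```

```text
30 [126, 127, 196, 209, 211, 208, 211, 209, 212, 213, 216, 217, 201, 165, 44, 32, 23, 25, 95, 114, 111, 19, 23, 21, 24, 19, 44, 42, 46, 47, 73, 73]
60 [59, 100, 125, 121, 125, 125, 124, 122, 124, 123, 123, 122, 126, 127, 172, 247, 247, 248, 97, 114, 111, 71, 21, 23, 21, 25, 40, 46, 43, 51, 41, 27]
100 [154, 154, 149, 155, 155, 157, 154, 145, 95, 63, 52, 60, 60, 56, 166, 246, 248, 246, 97, 118, 114, 113, 113, 116, 143, 136, 43, 39, 47, 46, 42, 22]
540 [196, 195, 151, 149, 152, 139, 76, 54, 53, 54, 53, 51, 49, 51, 158, 214, 218, 213, 94, 115, 113, 126, 100, 97, 100, 104, 45, 42, 47, 43, 59, 61]
580 [116, 118, 122, 95, 94, 94, 94, 97, 99, 97, 94, 98, 109, 156, 158, 216, 207, 165, 94, 116, 112, 9, 27, 24, 23, 18, 42, 40, 50, 40, 64, 60]
610 [143, 172, 169, 170, 173, 171, 163, 162, 165, 169, 164, 166, 159, 171, 47, 17, 16, 21, 96, 115, 114, 24, 17, 20, 23, 14, 40, 44, 41, 45, 68, 65]
[[177 171 181 184 181 180  89  97  88 138]
 [176  80 183 186 181 133  91 105  98  85]
 [101  94  79 175 174  71  86  89 105  98]
 [127 110  94  79  66  92  78  76  91 100]
 [134 125 111  92  65  93  45  73  76  50]
 [142 136 123 108  90  56  65  61  72  81]
 [141 141 132 120 108  48  67  68  53  91]
 [137 142 136 132 117 103  83  67  62 107]
 [134 135 140 141  62 118 101  83  72 152]
 [128 132 135 139 140 126 117 101  81  55]
 [124 128 131  65 141 139 126 114  99  78]
 [125 123 120 131 139 139 137 127 115  99]]
```

```bash
cat >> h.py <<'E'
def bar(im,cols=(70,100,540)):
    m=imaging.camera_model("wrist");s=ctrl.get_state();g=im.max(2).astype(int)
    ex=np.array([np.cos(np.radians(13.4)),np.sin(np.radians(13.4)),0])
    for c in cols:
        r=[r for r in range(200,478) if g[r,c]>205 and g[r-1,c]<=205]
        print(c,r,[((cast(m,(c,x),.073)[0]-[.4733,-.2791,0])@ex*1e3).round(1)-15 for x in r[:2]])
    print("tool x",((s["tcp_pos"]-[.4733,-.2791,0])@ex*1e3).round(1))
E
python3 -c "
from h import *
bar(cv2.imread('pics/w13.png'))"
```

```text
70 [301, 365] [np.float64(50.8), np.float64(10.399999999999999)]
100 [301] [np.float64(50.8)]
540 [303] [np.float64(50.099999999999994)]
tool x 69.5
```

The bar is being pushed: its centre is now at about +50 mm, down from +90. Continuing.

>>> carry_out(
  increments="1 -4 0 0 0 0 0; 1 -4 0 0 0 0 0; 1 -4 0 0 0 0 0; 1 -4 0 0 0 0 0; 1 -4 0 0 0 0 0; 1 0 0 0 0 0 0; 1 0 0 0 0 0 0",
)

```text
t: 29.38
tcp_pos: [0.5217, -0.2674, 0.1522]
orientation: [-3.14, 0.003, 0.234]
ft_force: [-0.5, 0.4, -0.4]
width: 0.009
```

```bash
python3 -c "
from h import *
go([.50,-.2728,.152],13.4)
im=imaging.read_camera('wrist')[:,:,::-1];bar(im)"
```

```text
t 29.38 tcp [ 0.5217 -0.2674  0.1522] rpy [-1.7988e+02  1.5000e-01  1.3410e+01] w 0.009 F [-0.5  0.4 -0.4] q6 0.67
 turn first (deg, tool): [-0.12  0.15  0.01]  then mm: [-22.4   0.2   0.2]
70 [302, 365] [np.float64(30.5), np.float64(-9.3)]
100 [302, 395] [np.float64(30.6), np.float64(-30.0)]
540 [303] [np.float64(30.299999999999997)]
tool x 50.0
```

>>> carry_out(
  increments="1 -4 0 0 0 0 0; 1 -4 0 0 0 0 0; 1 -4 0 0 0 0 0; 1 -3 0 0 0 0 0; 1 0 0 0 0 0 0; 1 0 0 0 0 0 0; 1 0 0 0 0 0 0",
)

```text
t: 30.02
tcp_pos: [0.5101, -0.2704, 0.1524]
orientation: [-3.142, -0.005, 0.232]
ft_force: [9.0, 5.0, -2.1]
width: 0.004
```

>>> carry_out(
  increments="1 -2 0 0 0 0 0; 1 -2 0 0 0 0 0; 1 0 0 0 0 0 0; 1 0 0 0 0 0 0",
)

```text
t: 30.35
tcp_pos: [0.5095, -0.2706, 0.1525]
orientation: [3.14, -0.012, 0.23]
ft_force: [18.8, 8.7, -6.7]
width: 0.004
```

>>> carry_out(
  increments="1 -2 0 0 0 0 0; 1 -2 0 0 0 0 0; 1 0 0 0 0 0 0; 1 0 0 0 0 0 0",
)

```text
t: 30.68
tcp_pos: [0.509, -0.2707, 0.1527]
orientation: [3.139, -0.02, 0.227]
ft_force: [28.1, 15.1, -10.5]
width: 0.002
```

The stop is reached: force rises about 10 N per 4 mm commanded with no motion, after about 71 mm of bar travel, within the given 60–85. Backing off and lifting.

>>> carry_out(
  increments="1 10 0 0 0 0 0; 1 10 0 0 0 0 0; 1 10 0 0 0 0 0; 1 0 0 0 0 0 0; 1 0 0 0 0 0 0; 1 0 0 -20 0 0 0; 1 0 0 -30 0 0 0; 1 0 0 -35 0 0 0; 1 0 0 -35 0 0 0; 1 -20 0 0 0 0 0; 1 -20 0 0 0 0 0; 1 -20 0 0 0 0 0; 1 0 0 0 0 0 0; 1 0 0 0 0 0 0; 1 0 0 0 0 0 0; 1 0 0 0 0 0 0",
)

```text
t: 32.02
tcp_pos: [0.4716, -0.2799, 0.2722]
orientation: [-3.14, 0.001, 0.234]
ft_force: [0.5, -0.5, 0.0]
width: 0.01
```

Run:
```python
from h import *
go([.5,-.27,.27],13.4)
m=imaging.camera_model("wrist");im=imaging.read_camera("wrist")[:,:,::-1].copy();cv2.imwrite("pics/w14.png",im)
g=im.max(2)
contours_on(m,cv2.morphologyEx((g>215).astype(np.uint8),cv2.MORPH_OPEN,np.ones((7,7))),.073,800)
cols=[150,200,320,440]
for c in cols:print(c,[int(v) for v in g[100:300:6,c]])
ex=np.array([np.cos(np.radians(13.4)),np.sin(np.radians(13.4)),0])
print([(r,((cast(m,(150,r),.073)[0]-[.4733,-.2791,0])@ex*1e3).round(0)) for r in range(130,300,10)])
```

```text
t 32.02 tcp [ 0.4716 -0.2799  0.2722] rpy [-1.7993e+02  5.0000e-02  1.3400e+01] w 0.01 F [ 0.5 -0.5  0. ] q6 0.6
 turn first (deg, tool): [-0.07  0.05  0.  ]  then mm: [29.9 -3.1  2.2]
 px [627. 254.] centre mm [ 515.4 -540.9] size [34.7 85.2] long axis 28.6
 px [ 27. 227.] centre mm [418.2 -35.3] size [43.6 73.2] long axis -1.5
 px [317. 218.] centre mm [ 476.5 -277.8] size [ 94.6 288.6] long axis 103.5
 px [15. 24.] centre mm [574.8 -30.6] size [25.6 33.5] long axis -1.5
150 [114, 112, 113, 115, 112, 113, 113, 113, 112, 111, 109, 108, 110, 112, 109, 108, 242, 243, 241, 243, 243, 239, 202, 198, 195, 201, 202, 192, 198, 196, 204, 194, 190, 197]
200 [188, 183, 180, 184, 188, 151, 162, 176, 143, 146, 151, 147, 146, 145, 144, 140, 239, 241, 242, 237, 240, 240, 138, 135, 167, 186, 181, 185, 179, 185, 185, 187, 188, 186]
320 [198, 194, 195, 195, 192, 192, 191, 189, 192, 193, 193, 190, 196, 191, 88, 233, 243, 150, 138, 242, 241, 243, 252, 254, 254, 254, 254, 253, 185, 194, 191, 74, 32, 32]
440 [192, 194, 194, 196, 190, 191, 193, 196, 194, 192, 184, 184, 183, 183, 157, 142, 241, 243, 241, 241, 242, 241, 175, 177, 183, 189, 176, 152, 147, 148, 146, 151, 150, 155]
[(130, np.float64(84.0)), (140, np.float64(77.0)), (150, np.float64(69.0)), (160, np.float64(61.0)), (170, np.float64(53.0)), (180, np.float64(45.0)), (190, np.float64(37.0)), (200, np.float64(28.0)), (210, np.float64(20.0)), (220, np.float64(11.0)), (230, np.float64(2.0)), (240, np.float64(-7.0)), (250, np.float64(-16.0)), (260, np.float64(-25.0)), (270, np.float64(-34.0)), (280, np.float64(-44.0)), (290, np.float64(-54.0))]
```

```bash
python3 -c "
from workcell import order
print(order.sign_off())"
```

```text
the job is handed in; nothing more can be done
None
```

I put the two long white rollers in the outer pockets and the short one in the middle. I then pushed the retaining bar shut with the closed fingers, backed off clear of everything, and handed the job in at about 32 s of the 72 s allowed.

**Rollers:** The last picture before shutting the bar showed all three inside their pockets with a gap round each, aligned to within about 0.2° of the skate. Their spacing was within 1–2 mm of the nominal 75 mm. I did not measure their height directly. The bar passed over them without resistance, which fits them being fully down.

**Bar:** It stopped after about 71 mm of travel, within the given 60–85 mm. Pushing on raised the wrist force to about 32 N sideways with almost no further movement. The wrist camera still showed the bar there after I lifted away. That position is about 19 mm from the middle pocket's centre on the open side, not over the centre. I took it as the stop because the bar's leading edge had already passed the ends of all three rollers, so it was not caught on one.

**Tape roll and wheel:** I never touched them and moved well above them, but I did not measure their positions again at the end.

**Disagreements:** The top and wrist cameras differed by about 2 mm, so I used the mean for picking up and the wrist camera for placing. One approach to the second roller was 5 mm out because I read the arm before it had settled. I corrected that before grasping. After the push, the top camera could not see the bar behind the arm, so that check rests on the wrist camera alone.

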